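# Scan a control unit and pass it through the spring gate

### The job

Take the hand scanner out of its rest and aim it squarely at the middle of the barcode label on the sloped front of the control unit, from about 9 cm, holding it still there for at least one full second. Put the scanner back in its rest as it was, then push the control unit along its lane, without lifting or tipping it, right through the gate until both spring flaps have swung shut behind it. Leave the other loose things where they are, and the flaps free of the robot.

Things in the scene. Friction and masses are not known exactly. Their poses are not given: they have to be found in the camera images.
- scanner: Pale plastic wand scanner, 0.17 kg. Origin: mid-thickness, at its balance point, the place to grip. Own x: where it looks; y: across; z: its top. Handle 34 mm wide (y), 28 thick (z), x -85 to +30 mm; head 52 wide, 36 thick, x +30 to +75. It rests pitched 30 degrees nose-down: fingers pointing straight down can close on the handle's upright sides, and it then looks 30 degrees down.
- scan_window (a point): Centre of the dark window in the scanner's nose, 76 mm from the scanner's origin along its x; the beam leaves here along the scanner's x.
- rest: Fixed dark rest. Origin on the table under the resting scanner's origin; x (level): the way the resting scanner looks. A flared trough with front lip holds the head (scanner x 39 to 76 mm, 4 mm play each side), a flared fork the tail (x -82 to -62, 5 mm play); the handle between is free down to a base plate 8 mm above the table. Top about 160 mm high. Lift straight up out, set straight down in.
- rest_seat (a point): Where the scanner's origin lies when it is in its rest: 100 mm above the rest's origin.
- unit: The control unit: grey enclosure 90 mm deep (x), 100 long (y), 75 high, 0.45 kg, loose in the lane before the gate. Origin at the centre of its underside, axes along the lane's. Its front (-x) slopes back above 20 mm height, at 60 degrees to the table, and bears the label; other faces are upright.
- label: White barcode label, 56 mm wide, 40 high, on the unit's sloped front. Origin at its centre, 47.5 mm above the unit's underside, 29 mm from the unit's middle towards -x. Its x axis points square into the label, 30 degrees downwards: a scanner looking squarely at it has its own x along this x. z runs up the slope, y along the lane.
- lane: Fixed aluminium lane along its own y, from -265 to +238 mm, where a rubber stop 40 mm high ends it; the unit travels towards +y. Origin on the table under the middle of its width. Floor 10 mm above the table, 98 mm wide between side guides whose tops are 24 mm above the table.
- gate (a point): Middle of the gate at floor height, at lane y = +20 mm. Posts at lane x = -60 and +60 mm, 78 mm above the table, nothing overhead: fingers can follow the unit through from above. The unit's rear face must be over 52 mm past the gate (unit origin over 122 mm along lane y) for the flaps to shut behind it.
- flap_near (a joint): Hinge angle (rad) of the gate flap on the robot's side: 0 shut across the lane, growing to 1.65 as it swings open towards lane +y. Grey panel 52 mm long, 44 mm high, its lower edge 28 mm above the table, hinged at lane x = -56 mm, y = +20 mm. A weak spring (below 2 N at its edge) shuts it again within about a second.
- flap_far (a joint): The same for the flap on the far side, hinged at lane x = +56 mm.
- plain_unit: Bystander: flat grey box 90 x 100 x 45 mm without label, loose beyond the lane. Origin under its centre.
- terminal_block: Bystander: small grey block 50 x 30 x 32 mm, loose on the table. Origin under its centre.
- driver: Bystander: screwdriver lying on the table.
- jar: Bystander: white jar with steel lid, 56 mm across, 75 mm high, loose beyond the lane. Origin under its centre.
- bracket: Bystander: steel bracket 100 x 35 x 30 mm lying on the table. Origin under its centre.
- bin: Fixed blue parts bin, 130 (x) by 90 by 50 mm, beside the rest; the two may stand in each other's place. Origin under its centre.

How it is judged:
On the way, in this order (a step that is already met when the one before it is completed fails the run):
1. the scanner is lifted out of its rest (distance between scanner and rest_seat above 0.05 m), for 0.1 s.
2. the scanner looks squarely at the label's middle from 5 to 14 cm, still, for one second (within 14 degrees of square, beam within 18 mm sideways and 14 mm up or down of the centre) (x of label in the frame of scan_window between 0.05 and 0.14 m and y of label in the frame of scan_window between -0.018 and 0.018 m and z of label in the frame of scan_window between -0.014 and 0.014 m and x of scan_window in the frame of label below -0.04 m and angle between the x axis of scanner and the x axis of label, either way round below 0.25 rad and linear speed of scanner below 0.03 m/s and angular speed of scanner below 0.2 rad/s), for 1 s.
3. the scanner is back in its rest and let go (distance between scanner and rest_seat below 0.015 m and angle between scanner's own x axis and vertical between 1.97 and 2.22 rad and y of scan_window in the frame of rest between -0.015 and 0.015 m and contact force between the fingers and scanner below 0.05 N and linear speed of scanner below 0.02 m/s), for 0.2 s.
4. the control unit has passed through the gate (y of unit in the frame of lane between 0.118 and 0.2 m and x of unit in the frame of lane between -0.02 and 0.02 m), for 0.1 s.
At the end, for the whole second after the job is handed in: The unit is at rest on the lane floor past the gate (origin 118-200 mm along lane y, within 20 mm of the middle), both flaps shut (below 0.12 rad); the scanner lies released in its rest (origin within 15 mm of the seat, 30 degrees nose-down within 7, window within 15 mm of the middle line) (all of step 3 and all of step 4 and value of joint each of flap_near, flap_far below 0.12 rad and angle between unit's own z axis and vertical below 0.05 rad and z of unit in the frame of lane below 0.016 m and linear speed of unit below 0.01 m/s); the robot touches nothing.
It fails at once if the control unit is lifted or tipped (z of unit in the frame of lane above 0.025 m or angle between unit's own z axis and vertical above 0.2 rad).
It fails at once if a loose bystander is moved more than 3 cm (distance of any of plain_unit, terminal_block, driver, jar, bracket from where it was at the start of the episode above 0.03 m).
It also fails if it takes over 72 s, if anything falls off the work surface, if the arm or the gripper's body presses on something with over 40 N, if the wrist force passes 120 N, or if a joint passes its speed limit or range.

### The arm

A 6-joint arm with a two-finger parallel gripper is mounted at the origin on the work surface. World frame = base frame: x ahead of the robot, y to its left, z up, the work surface at z = 0. Lengths are in m, angles in rad, forces in N, time in s.
With the tool pointing down it reaches from about 0.375 to 0.9 m from the base axis. Payload 3.1 kg.
Tool frame: the origin (TCP) lies at the very end of the fingers, on their centre line; the grasp point (between the pads) lies 19 mm behind it; z points along the fingers, y is the direction in which the jaws open and shut (so a half turn about z gives the same grasp; the last joint's range is limited). The gripper opens to 85 mm and grips with 20 to 120 N. Pads are 22 mm wide; open, the fingers measure 114 mm over their backs; the gripper's body (76 mm by 85 mm) begins 54 mm behind the grasp point. The pads swing forward as they close: fully open they stand 13 mm farther back than shut.
Start: joints at [1.123, 0.527, 1.433, -0, 1.181, -0.178], TCP at [0.167, 0.602, 0.231] pointing down, gripper open.
Joint ranges: [-3.08, 3.08], [-0.75, 2.2], [0.22, 2.44], [-1.43, 4.57], [0, 2.65], [-2.85, 2.85]. Speed limits (rad/s): [2.79, 2.79, 3.14, 3.14, 3.14, 3.14].

### API

Orientations are given as a unit quaternion [x, y, z, w].
In Python, from station import * gives the robot as it stands.
- The arm moves only by the tool jog_arm, never from a script. Its argument "motion" is a list of rows, each a list of 5 numbers: the shift along the world's x, y, z in cm, then the turn about the world's z in degrees, then the closure in counts, from 0 (fully open) to 255 (shut). In form: [[tx, ty, tz, yaw, jaw], ...]. A call has 1 to 10 rows; each row shifts and turns the pose as measured when the row begins; what a row does not reach is not made up. A row lasts 1/12 s, in which the tool goes at most 41.7 mm and 7.16 degrees, less where a joint would pass 70% of its speed; a pose out of reach is approached as far as the arm can. A call with a gripper value outside its range is refused whole. The fingers move at their own pace and stop on an object; "squeeze" is the grip in N (left out, the last holds). Time passes only in rows, so rows that do not move let the fingers close. It gives the time, the measured TCP pose, the force and the opening at its end, in the units of the state.
- sense(): the state, without advancing time (a new reading comes with each control period).
- snapshot(name): name is "scene" or "top" or "wrist"; returns a dict with "img" (480x640x3 uint8, red, green, blue), "depth" (480x640 float32, m along the optical axis (not along the pixel's ray), 0 where there is no reading), "intrinsics" (3x3 intrinsics, pixels), "eye" and "attitude" of the camera in the world. Camera axes: x right, y down, z forward; pixel columns grow to the right and rows downward; lengths in m; the calibration is good to about 2 mm. A picture is of the moment at which its call begins.
- sign_off(): hands the job in, once; it reports no verdict.
The state is a dict: "t": time; "q": joint angles; "qd": joint speeds; "tau": joint torques, N m; "tcp_pos": TCP position; "tool_rot": TCP orientation; "force": force on the tool from outside, world axes, zero at the start; "ft_torque": the same for the moment, N m; "finger_gap": opening from 0.0 (shut) to 1.0 (fully open).
Only numpy, scipy, OpenCV 4.12 (cv2) and the standard library are available. Lean on these libraries where they do the work, as an engineer would, in place of code of your own. Each camera call takes 0.05 s, during which the arm holds its last target.

## Working session

There is one attempt and no reset: what is moved stays moved. The work goes in short steps, Python scripts to look and compute and a tool call to move; the robot and the scene stay as the last step left them, time stands still between calls to the robot, and variables do not carry over. Pictures are saved under pics/ and viewed, and the job is handed in when it is done.

Besides the shell and the picture viewer there is one more tool, called after "Emit:" in YAML: its name, and indented under it one key for each argument. jog_arm: Moves the arm, as the interface text tells. Its arguments: {"type":"object","properties":{"motion":{"type":"array","items":{"type":"array","items":{"type":"number"}}},"squeeze":{"type":"number"}},"required":["motion"]}

```bash
mkdir -p pics; ls
python3 - <<'E'
from station import *
import cv2
s=sense(); print(s)
for n in("scene","top","wrist"):
    d=snapshot(n); cv2.imwrite(f"pics/{n}0.png",d["img"][:,:,::-1]); print(n,d["intrinsics"],d["eye"],d["attitude"])
    import numpy as np; np.savez(f"{n}0.npz",**d)
E
```

```text
pics
{'t': 0.0, 'q': array([ 1.12247584e+00,  5.28472217e-01,  1.43394331e+00, -1.93228040e-05,
        1.18138761e+00, -1.78525463e-01]), 'qd': array([ 1.19048308e-03, -5.89930612e-04,  1.50096242e-03,  3.22670855e-04,
       -1.41157783e-03,  9.46588425e-05]), 'tau': array([-6.30544928e-04, -4.42345977e+01, -1.78020018e+01, -2.51067986e-04,
        8.56090308e-03, -2.18793730e-06]), 'tcp_pos': array([0.16625162, 0.60171915, 0.23031686]), 'tool_rot': array([ 1.34485026e-01,  9.90915010e-01, -1.05415162e-03, -3.32265174e-04]), 'force': array([-0.24879608,  0.26178708, -0.03367199]), 'ft_torque': array([-0.03434452, -0.03502736, -0.0456264 ]), 'finger_gap': 1.000905851529717}
scene [[502.63769743   0.         328.76430209]
 [  0.         502.63769743 241.04905298]
 [  0.           0.           1.        ]] [1.30631229 0.48724001 0.89732383] [ 0.44875535  0.79872644 -0.34929293 -0.19659388]
top [[535.09323992   0.         317.75878556]
 [  0.         535.09323992 234.52394641]
 [  0.           0.           1.        ]] [0.3714658  0.03877203 1.28403043] [ 0.70550309 -0.70432172  0.06262479 -0.04769097]
wrist [[353.94172058   0.         318.86008885]
 [  0.         353.94172058 239.32004922]
 [  0.           0.           1.        ]] [0.09196457 0.6232857  0.37239977] [0.78613242 0.59882537 0.0923269  0.1219825 ]
```

View pics/scene0.png

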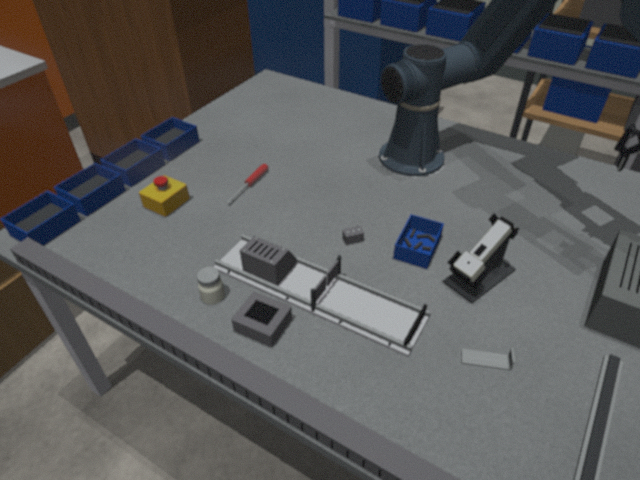

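View pics/top0.png

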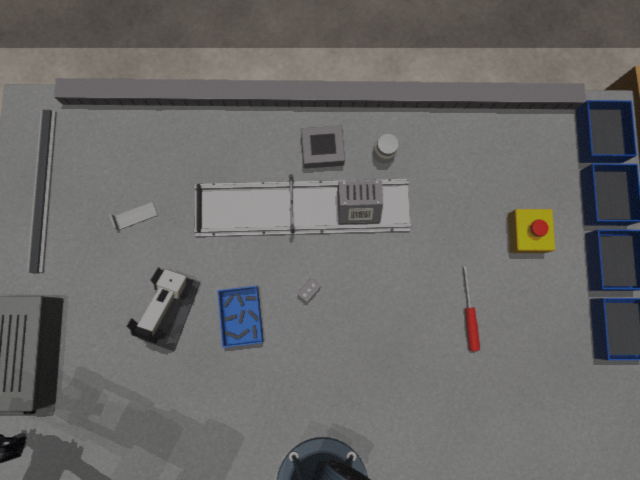

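View pics/wrist0.png

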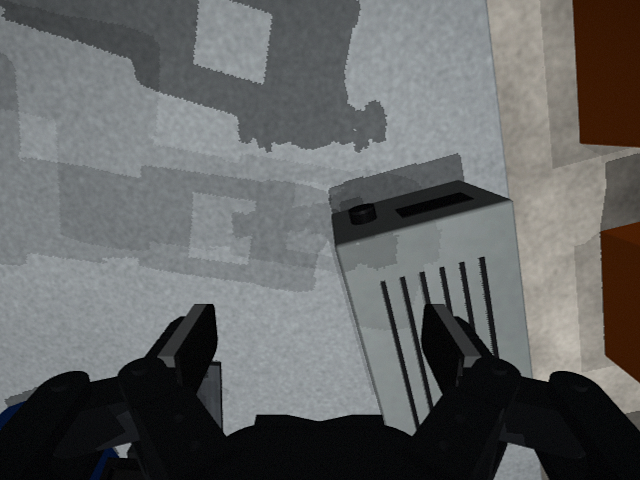

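The top view has world +x up and +y left. The scanner is at px (160,305), head toward (172,283). The unit is at (358,202) with its label at (360,214), the gate at x≈291, the lane at rows 180-236, the bin at (240,317), and the block at (309,290).

```bash
cat > h.py <<'E'
import numpy as np, cv2
from scipy.spatial.transform import Rotation as R
def load(n): return dict(np.load(n))
def cam(d): return d["intrinsics"],np.array(d["eye"]),R.from_quat(d["attitude"]).as_matrix()
def pts(d):
    K,e,A=cam(d); v,u=np.mgrid[0:480,0:640]; z=d["depth"]
    p=np.stack([(u-K[0,2])/K[0,0]*z,(v-K[1,2])/K[1,1]*z,z],-1); return p@A.T+e
def ray(d,u,v,h):
    K,e,A=cam(d); r=A@np.array([(u-K[0,2])/K[0,0],(v-K[1,2])/K[1,1],1]); return e+r*(h-e[2])/r[2]
def proj(d,p):
    K,e,A=cam(d); c=A.T@(np.array(p)-e); return (K@c/c[2])[:2]
E
python3 - <<'E'
from h import *
d=load("top0.npz"); I=d["img"][:,:,::-1].copy(); P=pts(d)
a=cv2.resize(I[250:360,100:280],None,fx=4.4,fy=4.4,interpolation=cv2.INTER_CUBIC)[:590]
cv2.imwrite("pics/zs.png",a)
a=cv2.resize(I[165:250,185:425],None,fx=3.3,fy=3.3,interpolation=cv2.INTER_CUBIC); cv2.imwrite("pics/zl.png",a)
print("table z",np.median(P[300:350,300:400,2]))
for u,v in[(150,318),(160,300),(175,282),(163,295),(358,188),(360,214),(240,210),(320,200),(291,205),(240,183),(240,234)]: print(u,v,P[v,u].round(4))
d=load("scene0.npz");I=d["img"][:,:,::-1]
cv2.imwrite("pics/zc.png",cv2.resize(I[200:360,200:530],None,fx=2.4,fy=2.4,interpolation=cv2.INTER_CUBIC))
E
```

```text
table z -0.000431042864521225
150 318 [0.3731 0.3679 0.1359]
160 300 [0.4116 0.3551 0.1122]
175 282 [0.4516 0.3286 0.095 ]
163 295 [0.4225 0.3502 0.1083]
358 188 [ 0.6689 -0.0793  0.0859]
360 214 [ 0.6135 -0.086   0.0579]
240 210 [0.6316 0.2001 0.0098]
320 200 [0.6578 0.0063 0.0078]
291 205 [0.6312 0.075  0.0719]
240 183 [0.6992 0.2018 0.0083]
240 234 [0.5727 0.1987 0.0103]
```

View pics/zs.png

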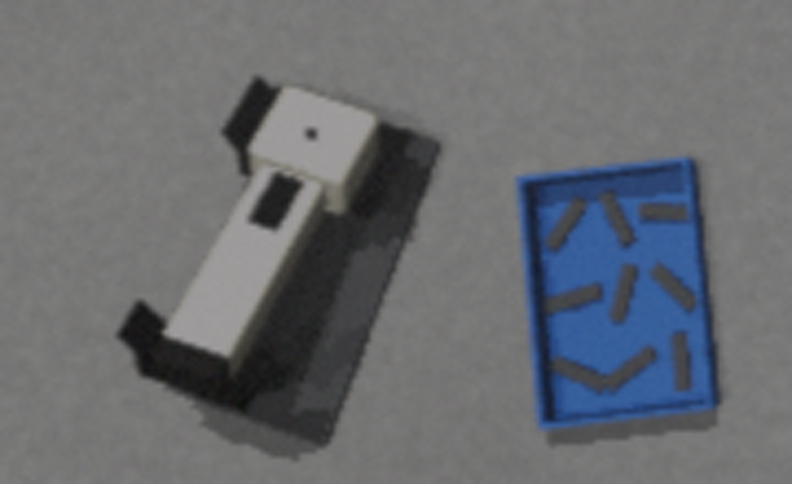

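View pics/zl.png

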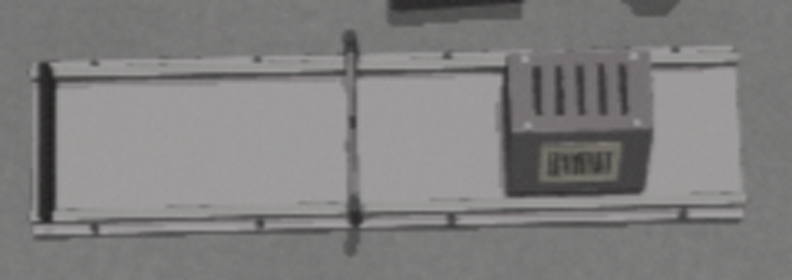

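View pics/zc.png

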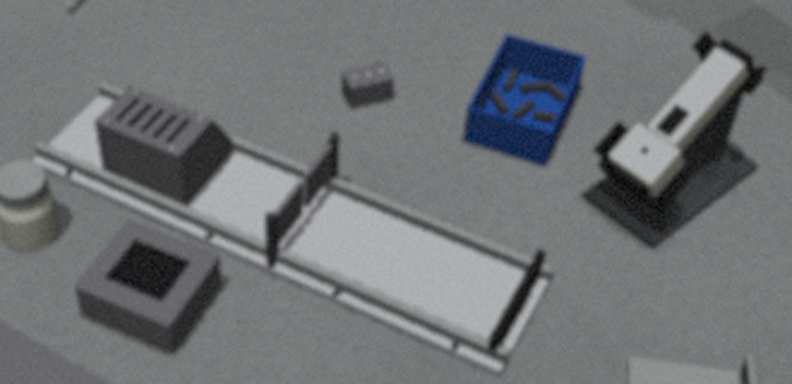

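Run:
```python
from h import *
d=load("top0.npz"); P=pts(d); I=d["img"].astype(int)
roi=np.zeros((480,640),bool); roi[262:350,125:200]=1
m=roi&(I.min(-1)>125)&(P[...,2]>0.07); print(m.sum())
m=cv2.erode(m.astype(np.uint8),np.ones((3,3)))>0
# handle portion: keep top surface
q=P[m]; 
n=None
for it in range(3):
    A=np.c_[q[:,:2],np.ones(len(q))]; c=np.linalg.lstsq(A,q[:,2],rcond=None)[0]; r=q[:,2]-A@c; q=q[np.abs(r)<0.008]
print("plane",c,"slope deg",np.degrees(np.arctan(np.hypot(*c[:2]))),"heading of downslope",np.degrees(np.arctan2(-c[1],-c[0])),r.std())
# outline of the white region: minAreaRect in ground-ish coords via rays. use points PCA
q=P[m]; mu=q.mean(0); w,v=np.linalg.eigh(np.cov((q-mu)[:,:2].T)); a=v[:,1]*np.sign(v[0,1]); print("pca",mu,np.degrees(np.arctan2(a[1],a[0])))
hx=a; hy=np.array([-a[1],a[0]])
s=q[:,:2]@hx; t=q[:,:2]@hy
for lo in np.arange(s.min(),s.max(),0.01):
    k=(s>=lo)&(s<lo+.01)
    if k.sum()>3: print(f"s {lo:.3f} t {t[k].min():.4f} {t[k].max():.4f} mid {(t[k].min()+t[k].max())/2:.4f} z {q[k,2].mean():.4f}")
# lane: guides, unit
L=P[:, :]
lab=(P[...,2]>0.075)&(P[...,0]>0.6)&(P[...,0]<0.75)&(P[...,1]<0)&(P[...,1]>-0.2)
q=P[lab]; h=q[q[:,2]>0.08][:,:2].astype(np.float32); print("unit top",len(h),q[:,2].max(),cv2.minAreaRect(h), np.median(q[:,2]))
```

```text
943
plane [-0.64294616 -0.26936538  0.47535222] slope deg 34.88005049345616 heading of downslope 22.731480594472544 0.0021807419136011335
pca [0.41315691 0.35420137 0.11563245] -20.683668801047286
s 0.200 t 0.4635 0.4893 mid 0.4764 z 0.1443
s 0.210 t 0.4632 0.4905 mid 0.4769 z 0.1396
s 0.220 t 0.4633 0.4904 mid 0.4768 z 0.1329
s 0.230 t 0.4642 0.4908 mid 0.4775 z 0.1275
s 0.240 t 0.4649 0.4913 mid 0.4781 z 0.1212
s 0.250 t 0.4648 0.4916 mid 0.4782 z 0.1173
s 0.260 t 0.4651 0.4915 mid 0.4783 z 0.1103
s 0.270 t 0.4652 0.4909 mid 0.4781 z 0.1036
s 0.290 t 0.4576 0.5010 mid 0.4793 z 0.0968
s 0.300 t 0.4572 0.5005 mid 0.4789 z 0.0914
s 0.310 t 0.4579 0.5004 mid 0.4791 z 0.0856
s 0.320 t 0.4577 0.5010 mid 0.4794 z 0.0814
unit top 1122 0.09382831677337022 ((0.6572954654693604, -0.0850134789943695), (0.09960220009088516, 0.06417544186115265), 89.91577911376953) 0.08476080961814703
```

Run:
```python
from h import *
d=load("top0.npz"); P=pts(d); I=d["img"].astype(int)
# lane floor bright region
g=I.min(-1)
roi=np.zeros((480,640),bool); roi[172:245,188:415]=1
m=roi&(g>135); n,l,st,c=cv2.connectedComponentsWithStats(m.astype(np.uint8)); print(st[st[:,4]>100])
# outer guide edges per column: rays to plane z=.024
top=[];bot=[]
for u in list(range(205,285,4))+list(range(298,335,4))+list(range(385,405,4)):
    k=np.where(m[:,u])[0]
    top.append(ray(d,u,k.min()-.5,.024)[:2]); bot.append(ray(d,u,k.max()+.5,.024)[:2])
for a in(top,bot):
    a=np.array(a); p=np.polyfit(a[:,1],a[:,0],1); r=a[:,0]-np.polyval(p,a[:,1]); k=abs(r)<.004; p=np.polyfit(a[k,1],a[k,0],1); print("edge x=%.4f+%.4f*y"%(p[1],p[0]),"deg",np.degrees(np.arctan(p[0])),r.std())
# label: ray on its plane approx z .0575 centre
lm=np.zeros_like(m); lm[204:224,343:378]=1
k=lm&(I[...,0]-I[...,2]>8)&(I[...,0]>100); v,u=np.where(k); print("label px",u.min(),u.max(),v.min(),v.max())
uc,vc=(u.min()+u.max())/2,(v.min()+v.max())/2
print(ray(d,uc,vc,.0575))
# unit top face edges
hm=(P[...,2]>.08)&(P[...,2]<.1); 
v,u=np.where(hm&roi); k=u>320; print("top face px",u[k].min(),u[k].max(),v[k].min(),v[k].max())
print("corners of top", [ray(d,a,b,.085)[:2].round(4) for a,b in((u[k].min(),v[k].min()),(u[k].max(),v[k].min()),(u[k].max(),v[k].max()),(u[k].min(),v[k].max()))])
# gate posts
print("posts",ray(d,185+350/3.3,165+38/3.3,.078),ray(d,185+354/3.3,165+217/3.3,.078), "stop", ray(d,185+45/3.3,165+140/3.3,.05))
s=R.from_quat([1.34485026e-01,9.90915010e-01,-1.05415162e-03,-3.32265174e-04]).as_matrix(); print(s)
```

```text
[[     0      0    640    480 299769]
 [   382    179     27      5    113]
 [   294    181     45      5    190]
 [   201    182     88      6    373]
 [   293    186    118     43   2892]
 [   202    189     88     43   3490]]
edge x=0.7024+-0.0286*y deg -1.641025898421778 0.001341805260449451
edge x=0.5752+-0.0293*y deg -1.6789350437553576 0.003328544297343299
label px 349 372 209 219
[ 0.61357257 -0.08721019  0.0575    ]
top face px 339 382 180 207
corners of top [array([ 0.6879, -0.0357]), array([ 0.6884, -0.1352]), array([ 0.6247, -0.134 ]), array([ 0.6243, -0.0353])]
posts [0.69739728 0.07515707 0.078     ] [0.56991691 0.07140201 0.078     ] stop [0.62915047 0.29175105 0.05      ]
[[-9.63827335e-01  2.66525761e-01 -9.42028312e-04]
 [ 2.66527162e-01  9.63825333e-01 -1.99977994e-03]
 [ 3.74957880e-04 -2.17851871e-03 -9.99997557e-01]]
```

Emit:
jog_arm:
  motion:
    - [2.2,-2.2,1.0,0,0]
    - [2.4,-2.4,0.2,0,0]
    - [2.4,-2.4,0.2,0,0]
    - [2.4,-2.4,0.2,0,0]
    - [2.4,-2.4,0.2,-1,0]
    - [2.4,-2.4,0.2,-1,0]
    - [2.4,-2.4,0.2,-1,0]
    - [2.4,-2.4,0.2,-1,0]
    - [2.4,-2.4,0,0,0]
    - [0,0,0,0,0]
  squeeze: 30

```text
t: 0.98
tcp_pos: [0.3846, 0.3782, 0.2522]
tool_rot: [0.166, 0.986, -0.002, -0.001]
force: [-0.0, -0.0, -0.5]
finger_gap: 1.002
```

Run:
```python
from h import *
from station import *
d=snapshot("wrist"); np.savez("w1.npz",**d); cv2.imwrite("pics/w1.png",d["img"][:,:,::-1])
print(sense()["t"])
```

```text
1.0333
```

View pics/w1.png

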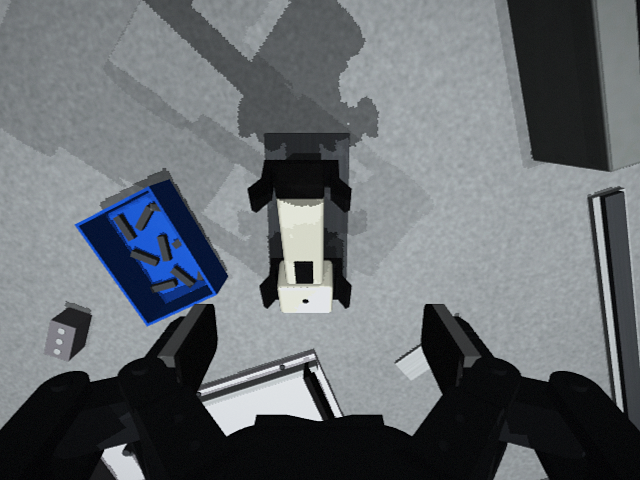

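The wrist view shows the scanner upright in the image: tail fork around row 175, head at columns 278-331, rows 263-312. Next I measure its axis there.

Run:
```python
from h import *
d=load("w1.npz"); P=pts(d); I=d["img"].astype(int)
m=np.zeros((480,640),bool); m[195:316,265:345]=1; m&=(I.min(-1)>120)&(P[...,2]>.05)
M=[];
for v in range(200,314,6):
    k=np.where(m[v])[0]; k=k[(k>265)]
    L,Rr=k.min(),k.max(); zc=np.median(P[v,L+4:Rr-4,2])
    a=ray(d,L-.5,v,zc); b=ray(d,Rr+.5,v,zc); M.append((a+b)/2); print(v,L,Rr,"z %.4f"%zc,a[:2].round(4),b[:2].round(4),"w %.4f"%np.linalg.norm(a-b),((a+b)/2)[:2].round(4))
M=np.array(M); p=np.polyfit(M[:,0],M[:,1],1); print("heading",np.degrees(np.arctan(p[0])),p)
# dark base plate edges
for v in (140,150): print(ray(d,264,v,.008),ray(d,349,v,.008))
```

```text
200 277 322 z 0.1480 [0.3481 0.3597] [0.3587 0.3904] w 0.0324 [0.3534 0.3751]
206 278 323 z 0.1452 [0.3528 0.3583] [0.3636 0.3895] w 0.0330 [0.3582 0.3739]
212 278 322 z 0.1422 [0.3575 0.3562] [0.3682 0.3872] w 0.0328 [0.3628 0.3717]
218 279 322 z 0.1393 [0.3625 0.3547] [0.3731 0.3855] w 0.0326 [0.3678 0.3701]
224 280 322 z 0.1361 [0.3677 0.3531] [0.3783 0.3838] w 0.0325 [0.373  0.3684]
230 280 322 z 0.1328 [0.3729 0.3507] [0.3837 0.3819] w 0.0331 [0.3783 0.3663]
236 281 322 z 0.1295 [0.3785 0.349 ] [0.3892 0.3801] w 0.0329 [0.3838 0.3645]
242 282 322 z 0.1261 [0.3843 0.3472] [0.3949 0.3781] w 0.0327 [0.3896 0.3627]
248 283 322 z 0.1222 [0.3904 0.3453] [0.401  0.3761] w 0.0325 [0.3957 0.3607]
254 283 322 z 0.1183 [0.3964 0.3426] [0.4072 0.374 ] w 0.0331 [0.4018 0.3583]
260 284 322 z 0.1147 [0.4028 0.3407] [0.4135 0.3718] w 0.0329 [0.4082 0.3562]
266 281 330 z 0.1115 [0.4081 0.3356] [0.4221 0.3761] w 0.0429 [0.4151 0.3558]
272 280 331 z 0.1065 [0.4149 0.3315] [0.4297 0.3747] w 0.0457 [0.4223 0.3531]
278 279 331 z 0.1022 [0.4215 0.3274] [0.437  0.3724] w 0.0475 [0.4293 0.3499]
284 278 331 z 0.0956 [0.4293 0.3226] [0.4455 0.3697] w 0.0498 [0.4374 0.3462]
290 278 332 z 0.0982 [0.4339 0.3212] [0.4504 0.369 ] w 0.0505 [0.4421 0.3451]
296 279 331 z 0.0942 [0.4416 0.3187] [0.4578 0.3657] w 0.0496 [0.4497 0.3422]
302 279 331 z 0.0886 [0.45   0.3148] [0.4665 0.3629] w 0.0509 [0.4583 0.3389]
308 280 331 z 0.0836 [0.4587 0.3119] [0.4752 0.3602] w 0.0510 [0.467  0.3361]
heading -18.787373984739077 [-0.34018188  0.49538945]
[0.30462186 0.34479387 0.008     ] [0.3338724  0.42925251 0.008     ]
[0.31411917 0.34099802 0.008     ] [0.34360318 0.42615826 0.008     ]
```

Emit:
jog_arm:
  motion:
    - [2.2,-2.2,0,0,0]
    - [0,0,-2,0,0]
    - [0,0,-2,0,0]
    - [0,0,0,0,0]

```text
t: 1.37
tcp_pos: [0.4045, 0.3589, 0.2119]
tool_rot: [0.167, 0.986, -0.0, -0.002]
force: [0.1, -0.3, -0.7]
finger_gap: 0.999
```

Emit:
jog_arm:
  motion:
    - [0.3,-0.3,-2,0,0]
    - [0,0,-2.5,0,0]
    - [0,0,-2.5,0,0]
    - [0,0,-2.5,0,0]
    - [0,0,-2.0,0,0]
    - [0,0,-1.0,0,0]
    - [0,0,0,0,0]

```text
t: 1.95
tcp_pos: [0.4039, 0.3639, 0.0867]
tool_rot: [0.162, 0.987, 0.003, -0.001]
force: [-0.7, -0.6, -0.1]
finger_gap: 1.004
```

Emit:
jog_arm:
  motion:
    - [0.3,-0.7,-0.4,-0.5,0]
    - [0,0,0,0,0]

```text
t: 2.12
tcp_pos: [0.4067, 0.3581, 0.0835]
tool_rot: [0.166, 0.986, 0.003, -0.001]
force: [0.5, -0.9, 0.6]
finger_gap: 1.001
```

Emit:
jog_arm:
  motion:
    - [0,-0.1,-0.1,0,120]
    - [0,0,0,0,180]
    - [0,0,0,0,255]
    - [0,0,0,0,255]
    - [0,0,0,0,255]
    - [0,0,0,0,255]
    - [0,0,0,0,255]
    - [0,0,0,0,255]
  squeeze: 50

```text
t: 2.78
tcp_pos: [0.4096, 0.3581, 0.0874]
tool_rot: [0.166, 0.986, 0.006, 0.003]
force: [-0.1, -1.0, -1.5]
finger_gap: 0.388
```

Emit:
jog_arm:
  motion:
    - [0,0,0,0,255]
    - [0,0,1.0,0,255]
    - [0,0,2,0,255]
    - [0,0,2.5,0,255]
    - [0,0,2.5,0,255]
    - [0,0,2.5,0,255]
    - [0,0,2.0,0,255]
    - [0,0,0,0,255]
    - [0,0,0,0,255]

```text
t: 3.53
tcp_pos: [0.4057, 0.3563, 0.2185]
tool_rot: [0.166, 0.986, 0.004, -0.0]
force: [-0.2, -0.1, -1.4]
finger_gap: 0.386
```

Run:
```python
from h import *
from station import *
s=sense();print(s["t"],s["tcp_pos"],s["tool_rot"],s["q"])
d=snapshot("scene"); cv2.imwrite("pics/s2.png",cv2.resize(d["img"][170:330,380:560,::-1],None,fx=3.6,fy=3.6))
d=snapshot("wrist"); np.savez("w2.npz",**d); cv2.imwrite("pics/w2.png",d["img"][:,:,::-1])
```

```text
3.5333 [0.40573658 0.35626623 0.21850092] [ 1.66053187e-01  9.86108731e-01  3.98629910e-03 -1.40811900e-04] [ 0.50992722  0.42756294  1.66475296  0.00739219  1.04451514 -0.73091261]
```

View pics/s2.png

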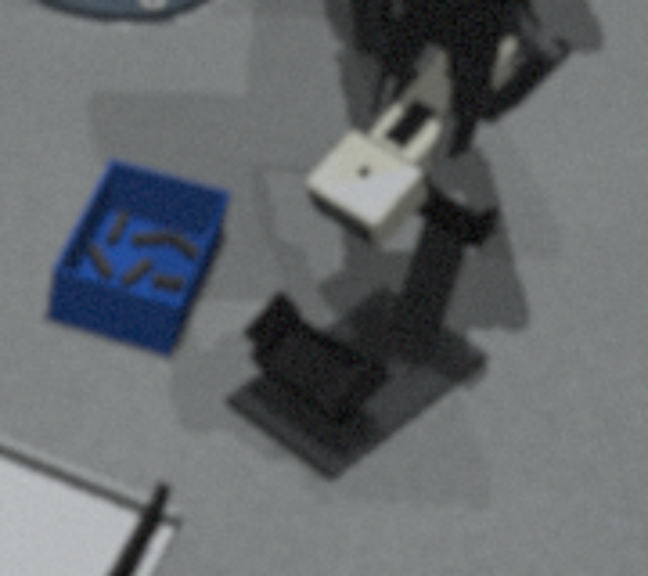

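View pics/w2.png

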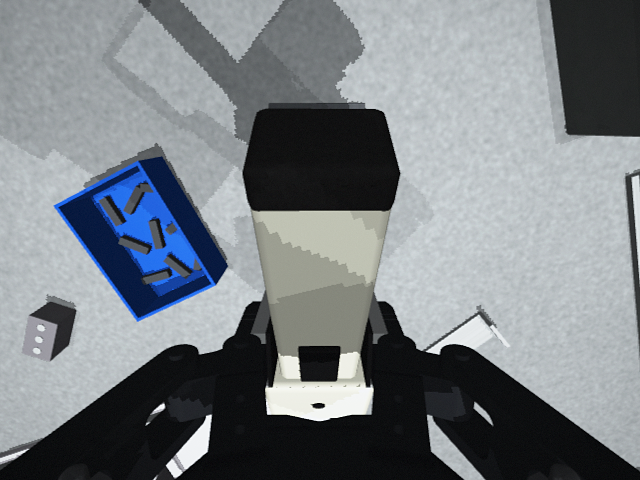

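Scanner is held and out of the rest: tail at rows 105-210, head at rows 350-415 between the fingers. Next I check its pitch and offset in the grip.

```bash
cat > pitch.py <<'E'
from h import *
def meas(d,tcp):
    P=pts(d); q=P[215:340,285:355].reshape(-1,3)
    q=q[np.linalg.norm(q-d["eye"],axis=1)>.02]
    for i in range(4):
        A=np.c_[q[:,:2],np.ones(len(q))]; c=np.linalg.lstsq(A,q[:,2],rcond=None)[0]; r=q[:,2]-A@c; k=abs(r)<max(.002,2*r.std()); q=q[k]
    print("pitch",np.degrees(np.arctan(np.hypot(*c[:2]))),"heading",np.degrees(np.arctan2(-c[1],-c[0])),"res",r.std(),"top z over tcp",c[0]*tcp[0]+c[1]*tcp[1]+c[2]-tcp[2])
    I=d["img"].astype(int); M=[]
    for v in range(218,300,8):
        k=np.where((I[v,200:440].min(-1)>60)&(abs(P[v,200:440]@np.array([-c[0],-c[1],1])-c[2])<.006))[0]+200
        z=P[v,k.min()+5:k.max()-5].mean(0)[2]; M.append((ray(d,k.min(),v,z)+ray(d,k.max(),v,z))/2)
    M=np.array(M); p=np.polyfit(M[:,0],M[:,1],1); print("edge heading",np.degrees(np.arctan(p[0])),"lateral offset of axis line at tcp",(np.polyval(p,tcp[0])-tcp[1])*np.cos(np.arctan(p[0])))
E
python3 - <<'E'
from pitch import *
meas(load("w2.npz"),np.array([.40574,.35627,.2185]))
E
```

```text
pitch 30.19460120721381 heading -19.230913523673223 res 0.00042440287199642656 top z over tcp 0.027656943833775677
edge heading -19.145321989561243 lateral offset of axis line at tcp 0.0006215307796845897
```

Emit:
jog_arm:
  motion:
    - [0.2,-1.5,0.5,0,255]
    - [0.5,-3,0,2,255]
    - [0.6,-4,0,2,255]
    - [0.6,-4,0,2,255]
    - [0.6,-4,0,2,255]
    - [0.6,-4,0,2,255]
    - [0.6,-4,0,2,255]
    - [0.6,-4,0,2,255]
    - [0.6,-4,0,2,255]
    - [0.6,-4,0,2,255]

```text
t: 4.47
tcp_pos: [0.4499, -0.0154, 0.2083]
tool_rot: [-0.006, 1.0, 0.002, -0.015]
force: [1.4, 0.1, -1.3]
finger_gap: 0.391
```

Emit:
jog_arm:
  motion:
    - [0.6,-2.5,-1.0,0.5,255]
    - [0.6,-2.0,-2.0,0.5,255]
    - [0.5,-1.5,-2.0,0,255]
    - [0.3,-0.8,-2.0,0,255]
    - [0,0,0,0,255]
    - [0,0,0,0,255]

```text
t: 4.97
tcp_pos: [0.4687, -0.0959, 0.129]
tool_rot: [-0.008, 1.0, 0.003, -0.019]
force: [0.7, 0.7, -1.5]
finger_gap: 0.392
```

Emit:
jog_arm:
  motion:
    - [0.2,0.5,0,0.3,255]
    - [0,0,0,0,255]
    - [0,0,0,0,255]

```text
t: 5.22
tcp_pos: [0.4694, -0.0882, 0.129]
tool_rot: [-0.012, 1.0, 0.004, -0.021]
force: [-0.4, -0.6, -1.8]
finger_gap: 0.389
```

Run:
```python
from pitch import *
from station import *
s=sense();print(s["t"],s["tcp_pos"],s["tool_rot"],s["qd"].round(3))
d=snapshot("wrist"); np.savez("w3.npz",**d)
meas(d,s["tcp_pos"])
d=snapshot("scene"); np.savez("s3.npz",**d);cv2.imwrite("pics/s3.png",cv2.resize(d["img"][150:330,200:430,::-1],None,fx=3.2,fy=3.2))
d=snapshot("top"); np.savez("t3.npz",**d);cv2.imwrite("pics/t3.png",cv2.resize(d["img"][160:330,270:450,::-1],None,fx=3.4,fy=3.4))
```

```text
5.2167 [ 0.46943208 -0.08819521  0.12904009] [-0.01195674  0.99970908  0.00427727 -0.02050588] [ 0.028 -0.017  0.004  0.012  0.013  0.005]
pitch 32.42974148226655 heading 1.272822272497102 res 0.0004276703245056453 top z over tcp 0.028517309615018693
edge heading 1.3137593082447625 lateral offset of axis line at tcp 0.0003516072623238603
```

View pics/s3.png

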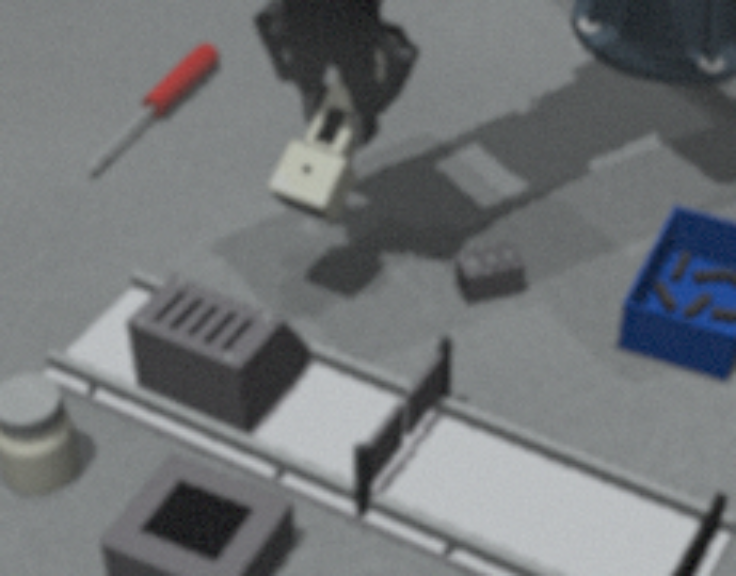

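View pics/t3.png

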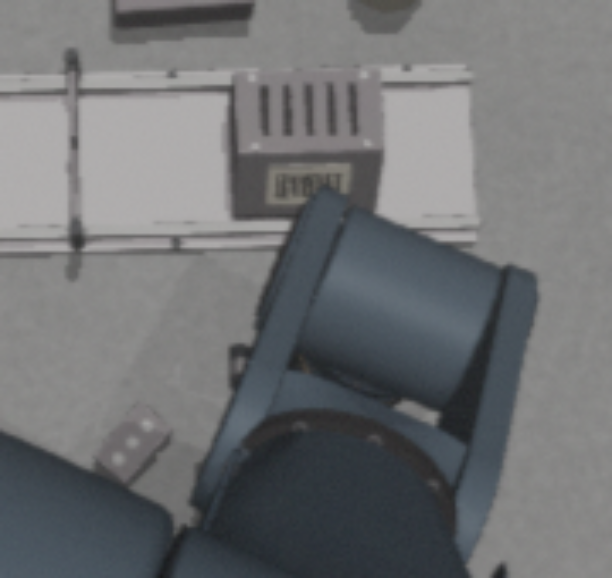

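Emit:
jog_arm:
  motion:
    - [0,-0.2,0.8,0.3,255]
    - [0,0,0,0,255]
    - [0,0,0,0,255]
    - [0,0,0,0,255]

```text
t: 5.7
tcp_pos: [0.4706, -0.0902, 0.1402]
tool_rot: [-0.016, 1.0, 0.003, -0.018]
force: [-0.1, 0.4, -2.6]
finger_gap: 0.39
```

Run:
```python
from pitch import *
from station import *
s=sense();print(s["t"],s["tcp_pos"],s["tool_rot"],s["qd"].round(3))
meas(snapshot("wrist"),s["tcp_pos"])
```

```text
5.7 [ 0.4706223  -0.09017096  0.14015645] [-0.01569888  0.99970841  0.00303458 -0.01809527] [ 0.001 -0.009  0.     0.001  0.005  0.   ]
pitch 32.17046528045359 heading 1.959875355670694 res 0.0004299538396190338 top z over tcp 0.028450804910003347
edge heading 1.640947742531961 lateral offset of axis line at tcp 0.00037957786033420007
```

Emit:
jog_arm:
  motion:
    - [0,0,-0.4,0,255]
    - [0,0,0,0,255]
    - [0,0,0,0,255]
    - [0,0,0,0,255]
    - [0,0,0,0,255]
    - [0,0,0,0,255]
    - [0,0,0,0,255]
    - [0,0,0,0,255]
    - [0,0,0,0,255]
    - [0,0,0,0,255]

```text
t: 6.58
tcp_pos: [0.47, -0.0902, 0.135]
tool_rot: [-0.015, 1.0, 0.003, -0.019]
force: [0.0, -0.2, -2.2]
finger_gap: 0.384
```

Run:
```python
from pitch import *
from station import *
s=sense();print(s["t"],s["tcp_pos"],s["tool_rot"],s["qd"].round(3))
meas(snapshot("wrist"),s["tcp_pos"])
```

```text
6.5833 [ 0.47001041 -0.09024207  0.13495133] [-0.01535658  0.99969513  0.00346648 -0.01902143] [ 0.001  0.001 -0.    -0.001  0.    -0.   ]
pitch 32.26865313031143 heading 1.7772555716804277 res 0.0004348776490172903 top z over tcp 0.028488184701998848
edge heading 1.636909324021285 lateral offset of axis line at tcp 0.0003768911679695486
```

Emit:
jog_arm:
  motion:
    - [0,0,0,0,255]
    - [0,0,0,0,255]
    - [0,0,0,0,255]
    - [0,0,0,0,255]
    - [0,0,0,0,255]
    - [0,0,0,0,255]
    - [0,0,0,0,255]
    - [0,0,0,0,255]
    - [0,0,0,0,255]
    - [0,0,0,0,255]

```text
t: 7.47
tcp_pos: [0.4701, -0.0902, 0.135]
tool_rot: [-0.015, 1.0, 0.003, -0.019]
force: [-0.5, 1.2, -2.1]
finger_gap: 0.388
```

Emit:
jog_arm:
  motion:
    - [0,0,0,0,255]
    - [0,0,0,0,255]
    - [0,0,0,0,255]
    - [0,0,0,0,255]
    - [0,0,0,0,255]
    - [0,0,0,0,255]
    - [0,0,0,0,255]
    - [0,0,0,0,255]

```text
t: 8.13
tcp_pos: [0.4701, -0.0902, 0.1351]
tool_rot: [-0.015, 1.0, 0.003, -0.019]
force: [1.0, 0.4, -1.4]
finger_gap: 0.39
```

Emit:
jog_arm:
  motion:
    - [-0.3,0.5,2.5,0,255]
    - [-0.4,2.0,3,-1,255]
    - [-0.5,3,2.5,-2,255]
    - [-0.6,4,0.5,-2,255]
    - [-0.6,4,0.3,-2,255]
    - [-0.6,4,0.3,-2,255]
    - [-0.6,4,0.3,-2,255]
    - [-0.6,4,0.3,-2,255]
    - [-0.6,4,0.3,-2,255]
    - [-0.6,4,0.3,-2,255]

```text
t: 8.97
tcp_pos: [0.4161, 0.2478, 0.2429]
tool_rot: [0.148, 0.989, 0.006, -0.014]
force: [0.8, 0.7, -1.4]
finger_gap: 0.389
```

Emit:
jog_arm:
  motion:
    - [-0.4,3.5,0,-1,255]
    - [-0.4,3.5,0,-0.5,255]
    - [-0.2,2.2,-0.5,0,255]
    - [0,0.5,-0.5,0,255]
    - [0,0,0,0,255]
    - [0,0,0,0,255]
    - [0,0,0,0,255]

```text
t: 9.55
tcp_pos: [0.4009, 0.356, 0.2329]
tool_rot: [0.156, 0.988, 0.007, -0.014]
force: [0.3, -0.5, -1.8]
finger_gap: 0.387
```

Emit:
jog_arm:
  motion:
    - [0.7,0.1,0,-1.2,255]
    - [0,0,0,0,255]
    - [0,0,0,0,255]

```text
t: 9.8
tcp_pos: [0.4095, 0.3534, 0.2331]
tool_rot: [0.17, 0.985, 0.007, -0.014]
force: [0.3, -0.2, -1.7]
finger_gap: 0.387
```

Run:
```python
from pitch import *
from station import *
s=sense();print(s["t"],s["tcp_pos"],s["tool_rot"],s["qd"].round(3))
d=snapshot("wrist"); meas(d,s["tcp_pos"])
P=pts(d);cv2.imwrite("pics/w4.png",d["img"][:,:,::-1]); np.savez("w4.npz",**d)
```

```text
9.8 [0.40950199 0.3534484  0.23311983] [ 0.16996185  0.98532911  0.00676611 -0.01391872] [-0.03   0.001 -0.016 -0.011 -0.013  0.005]
pitch 31.821865470701272 heading -19.618139142829616 res 0.0004313804438785288 top z over tcp 0.028154004070404
edge heading -19.733181930493462 lateral offset of axis line at tcp 0.00032425334666834316
```

View pics/w4.png

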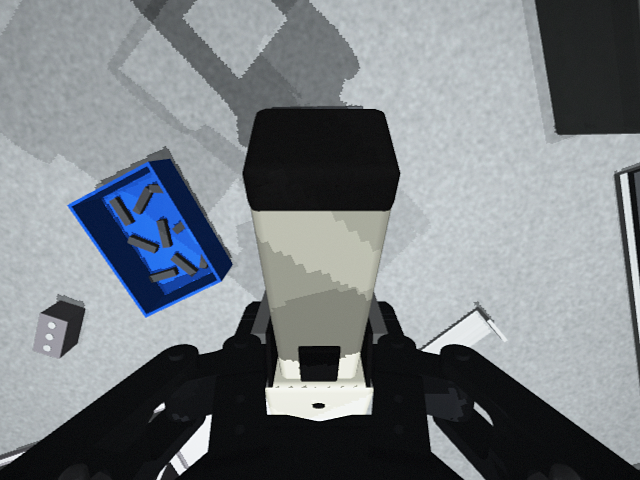

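The scanner is held over the rest (head at rows 385-415) and the rest itself is hidden under it. I'll trim the pose, then lower.

Emit:
jog_arm:
  motion:
    - [-0.1,0.3,0,0.4,255]
    - [0,0,0,0,255]
    - [0,0,0,0,255]
    - [0,0,0,0,255]

```text
t: 10.18
tcp_pos: [0.4098, 0.3554, 0.2337]
tool_rot: [0.168, 0.986, 0.007, -0.013]
force: [0.7, 0.2, -1.7]
finger_gap: 0.386
```

Emit:
jog_arm:
  motion:
    - [-0.2,0.2,-1,0,255]
    - [0,0,-2,0,255]
    - [0,0,-2,0,255]
    - [0,0,-1.5,0,255]
    - [0,0,0,0,255]
    - [0,0,0,0,255]

```text
t: 10.68
tcp_pos: [0.4069, 0.3587, 0.1652]
tool_rot: [0.167, 0.986, 0.008, -0.012]
force: [0.2, 1.2, -0.4]
finger_gap: 0.385
```

Emit:
jog_arm:
  motion:
    - [0.1,-0.2,-1,0,255]
    - [0,0,-1.5,0,255]
    - [0,0,-1,0,255]
    - [0,0,0,0,255]
    - [0,0,0,0,255]

```text
t: 11.1
tcp_pos: [0.4095, 0.3577, 0.1299]
tool_rot: [0.167, 0.986, 0.01, -0.01]
force: [-0.6, 0.4, -1.9]
finger_gap: 0.389
```

Emit:
jog_arm:
  motion:
    - [-0.1,0,-1,0,255]
    - [0,0,-1,0,255]
    - [0,0,-0.7,0,255]
    - [0,0,0,0,255]
    - [0,0,0,0,255]

```text
t: 11.52
tcp_pos: [0.4096, 0.3583, 0.1018]
tool_rot: [0.167, 0.986, 0.011, -0.009]
force: [-0.0, 0.3, -1.2]
finger_gap: 0.389
```

Emit:
jog_arm:
  motion:
    - [0,0,-0.5,0,255]
    - [0,0,-0.4,0,255]
    - [0,0,-0.2,0,255]
    - [0,0,0,0,255]
    - [0,0,0,0,255]

```text
t: 11.93
tcp_pos: [0.4102, 0.3586, 0.0899]
tool_rot: [0.167, 0.986, 0.011, -0.008]
force: [0.6, 0.2, -1.1]
finger_gap: 0.391
```

Emit:
jog_arm:
  motion:
    - [0,0,-0.3,0,255]
    - [0,0,0,0,255]
    - [0,0,0,0,255]

```text
t: 12.18
tcp_pos: [0.4106, 0.3586, 0.0877]
tool_rot: [0.166, 0.986, 0.011, -0.008]
force: [-0.9, 0.4, -0.8]
finger_gap: 0.388
```

Emit:
jog_arm:
  motion:
    - [0,0,-0.2,0,255]
    - [0,0,0,0,255]
    - [0,0,0,0,140]
    - [0,0,0,0,120]
    - [0,0,0,0,60]
    - [0,0,0,0,0]
    - [0,0,0,0,0]
    - [0,0,0,0,0]
    - [0,0,0,0,0]

```text
t: 12.93
tcp_pos: [0.4114, 0.3598, 0.0874]
tool_rot: [0.167, 0.986, 0.013, -0.007]
force: [0.6, -1.1, 0.3]
finger_gap: 0.998
```

Emit:
jog_arm:
  motion:
    - [-0.1,-0.1,1,0,0]
    - [0,0,2,0,0]
    - [0,0,3,0,0]
    - [0,0,3,0,0]
    - [0,0,3,0,0]
    - [0,0,3,0,0]
    - [0,0,1,0,0]
    - [-2,2,0,0,0]
    - [0,0,0,0,0]

```text
t: 13.68
tcp_pos: [0.3875, 0.3769, 0.2597]
tool_rot: [0.168, 0.986, 0.013, -0.007]
force: [-0.8, -0.6, -0.2]
finger_gap: 1.003
```

Run:
```python
from h import *
from station import *
d=snapshot("wrist"); np.savez("w5.npz",**d); cv2.imwrite("pics/w5.png",d["img"][:,:,::-1])
P=pts(d); I=d["img"].astype(int)
d=snapshot("scene"); cv2.imwrite("pics/s5.png",cv2.resize(d["img"][170:330,380:560,::-1],None,fx=3.6,fy=3.6))
```

```text
(no output)
```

View pics/w5.png

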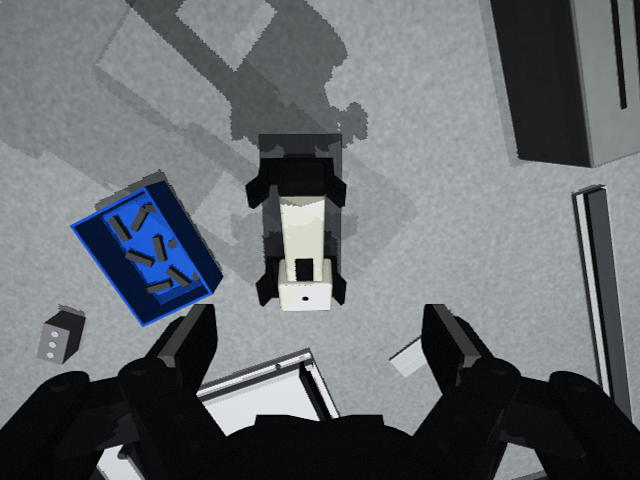

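View pics/s5.png

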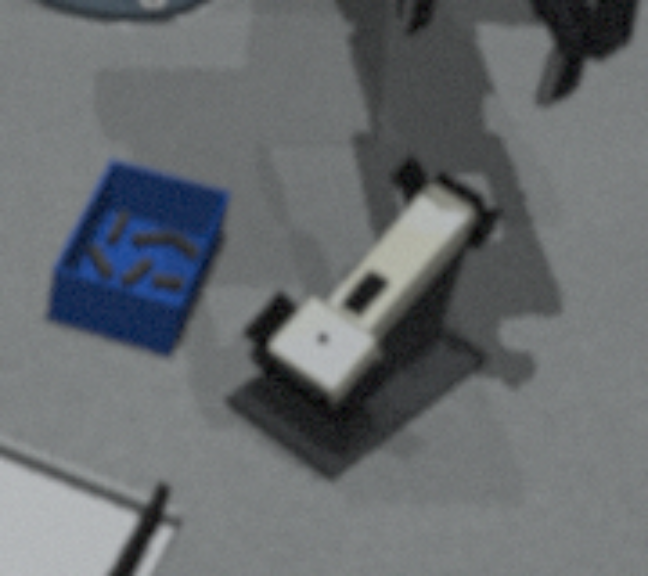

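The scanner sits in the rest: wrist head at (305,285), fork at row 175, axis centred between the black cheeks. A quick numeric comparison follows.

Run:
```python
from h import *
d=load("w5.npz"); P=pts(d); I=d["img"].astype(int)
m=np.zeros((480,640),bool); m[195:316,262:345]=1; m&=(I.min(-1)>120)&(P[...,2]>.05)
for v in (206,230,254,284,302):
    k=np.where(m[v])[0]; L,Rr=k.min(),k.max(); zc=np.median(P[v,L+4:Rr-4,2])
    M=(ray(d,L-.5,v,zc)+ray(d,Rr+.5,v,zc))/2; print(v,L,Rr,"z %.4f"%zc,M[:2].round(4),"t %.4f s %.4f"%(M[0]*.3272+M[1]*.945,M[0]*.945-M[1]*.3272))
k=P[205:255,292:315].reshape(-1,3);A=np.c_[k[:,:2],np.ones(len(k))]; c=np.linalg.lstsq(A,k[:,2],rcond=None)[0];print(np.degrees(np.arctan(np.hypot(*c[:2]))))
print("plane z at seat(.4055,.357):",c@[.4055,.357,1])
```

```text
206 280 324 z 0.1436 [0.3625 0.3763] t 0.4742 s 0.2194
230 283 323 z 0.1306 [0.3833 0.3693] t 0.4744 s 0.2414
254 285 322 z 0.1162 [0.4069 0.3608] t 0.4741 s 0.2665
284 278 331 z 0.0968 [0.4413 0.3489] t 0.4741 s 0.3028
302 279 337 z 0.0860 [0.465  0.3438] t 0.4771 s 0.3269
42.52301560673375
plane z at seat(.4055,.357): 0.10836673564942595
```

Emit:
jog_arm:
  motion:
    - [0.3,-2,0.5,-3,0]
    - [0.8,-3.5,0,-5,60]
    - [0.8,-3.7,0,-5,120]
    - [1,-3.7,0,-5,255]
    - [1,-3.7,0,-5,255]
    - [1,-3.7,0,-5,255]
    - [1.2,-3.7,0,-5,255]
    - [1.2,-3.7,0,-5,255]
    - [1.5,-3.7,0,-5,255]
    - [1.5,-3.7,0,-5,255]

```text
t: 14.62
tcp_pos: [0.4892, 0.012, 0.2617]
tool_rot: [0.566, 0.824, 0.012, -0.003]
force: [0.6, 1.0, 0.5]
finger_gap: -0.001
```

Emit:
jog_arm:
  motion:
    - [2,-3,0,-4,255]
    - [2.2,-3,0,-4,255]
    - [2.4,-3,0,-4,255]
    - [2.4,-3,0,-3,255]
    - [2.4,-3,0,-2,255]
    - [2,-2,0,0,255]
    - [0,0,0,0,255]
    - [0,0,0,0,255]

```text
t: 15.28
tcp_pos: [0.6246, -0.1833, 0.2557]
tool_rot: [0.695, 0.719, 0.009, -0.005]
force: [-1.0, 0.5, 0.1]
finger_gap: -0.002
```

Emit:
jog_arm:
  motion:
    - [1.7,0,-2,0,255]
    - [0,0,-3,0,255]
    - [0,0,-3,0,255]
    - [0,0,-3,0,255]
    - [0,0,-3,0,255]
    - [0,0,-2,0,255]
    - [0,0,0,0,255]
    - [0,0,0,0,255]

```text
t: 15.95
tcp_pos: [0.6343, -0.179, 0.0902]
tool_rot: [0.694, 0.72, 0.008, -0.008]
force: [0.4, 0.6, 0.7]
finger_gap: -0.002
```

Run:
```python
from h import *
from station import *
d=snapshot("scene"); cv2.imwrite("pics/s6.png",cv2.resize(d["img"][170:340,190:430,::-1],None,fx=3.3,fy=3.3))
d=snapshot("wrist"); cv2.imwrite("pics/w6.png",d["img"][:,:,::-1])
```

```text
(no output)
```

View pics/s6.png

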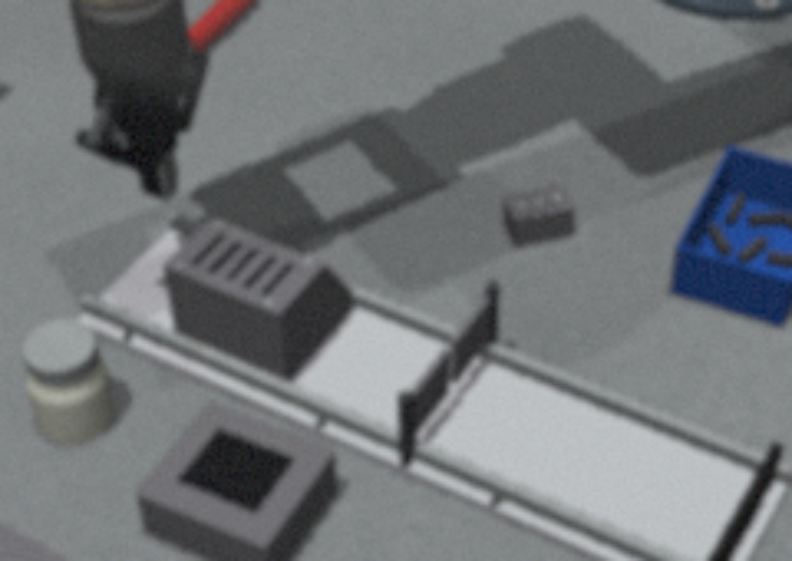

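View pics/w6.png

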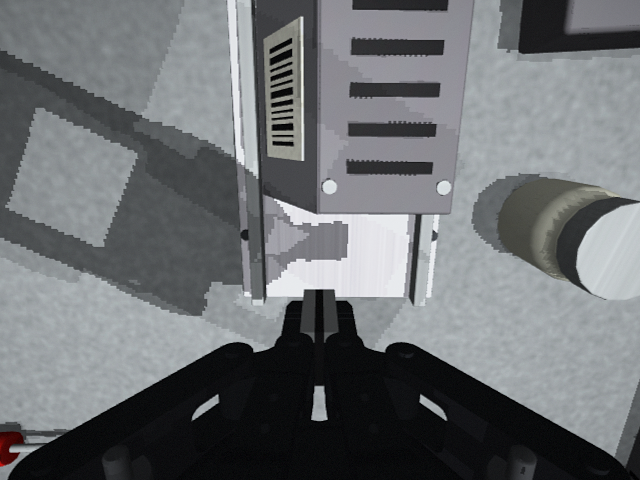

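The fingers are in the lane behind the unit (rear edge at wrist row 213, fingertips at (318,300)) and clear of the jar. Lowering next.

Emit:
jog_arm:
  motion:
    - [0.7,0,-1.5,0,255]
    - [0,0,-1.5,0,255]
    - [0,0,-1,0,255]
    - [0,0,0,0,255]
    - [0,0,0,0,255]

```text
t: 16.47
tcp_pos: [0.6482, -0.1815, 0.061]
tool_rot: [0.694, 0.72, 0.011, 0.001]
force: [-0.5, 0.4, -0.3]
finger_gap: -0.001
```

Emit:
jog_arm:
  motion:
    - [-0.4,0,-1.0,0,255]
    - [0,0.5,-0.7,0,255]
    - [0,1,-0.2,0,255]
    - [0,0.7,0,0,255]
    - [0,0,0,0,255]

```text
t: 16.88
tcp_pos: [0.6451, -0.1586, 0.0439]
tool_rot: [0.694, 0.72, 0.012, 0.004]
force: [-1.1, 0.5, -0.6]
finger_gap: 0.003
```

Emit:
jog_arm:
  motion:
    - [-0.1,0.5,0,0,255]
    - [-0.1,0.7,0,0,255]
    - [-0.03,1,0,0,255]
    - [-0.03,1,0,0,255]
    - [-0.03,1,0,0,255]
    - [-0.03,1,0,0,255]
    - [-0.03,1,0,0,255]
    - [-0.03,1,0,0,255]

```text
t: 17.55
tcp_pos: [0.6434, -0.0835, 0.0459]
tool_rot: [0.694, 0.72, 0.012, 0.008]
force: [0.2, -3.1, -0.0]
finger_gap: -0.001
```

Emit:
jog_arm:
  motion:
    - [-0.1,1,-0.1,0,255]
    - [-0.1,1,0,0,255]
    - [-0.05,1,0,0,255]
    - [-0.05,1,0,0,255]
    - [-0.03,1,0,0,255]
    - [-0.03,1,0,0,255]

```text
t: 18.05
tcp_pos: [0.6455, -0.0268, 0.049]
tool_rot: [0.691, 0.723, 0.01, 0.02]
force: [2.2, -15.5, 4.8]
finger_gap: 0.003
```

Run:
```python
from h import *
from station import *
d=snapshot("scene"); cv2.imwrite("pics/s7.png",cv2.resize(d["img"][170:340,190:430,::-1],None,fx=3.3,fy=3.3))
```

```text
(no output)
```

View pics/s7.png

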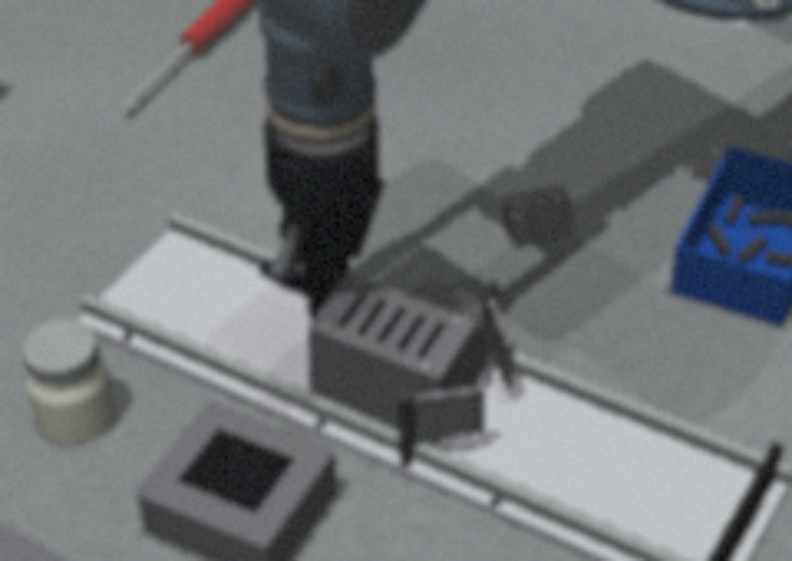

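The unit is now in the gate with both flaps opening. The push force has risen to 15 N and the tool has drifted about 6 mm to +x. I'll back off briefly, recentre, and look.

Emit:
jog_arm:
  motion:
    - [0,-0.8,0,0,255]
    - [-0.6,-0.8,-0.3,-0.7,255]
    - [0,0,0,0,255]
    - [0,0,0,0,255]

```text
t: 18.43
tcp_pos: [0.6381, -0.0389, 0.0465]
tool_rot: [0.696, 0.718, 0.011, 0.018]
force: [0.2, -0.1, -1.0]
finger_gap: -0.002
```

Run:
```python
from h import *
from station import *
d=snapshot("top"); cv2.imwrite("pics/t8.png",cv2.resize(d["img"][160:260,190:420,::-1],None,fx=3.4,fy=3.4)); np.savez("t8.npz",**d)
d=snapshot("wrist"); cv2.imwrite("pics/w8.png",d["img"][:,:,::-1])
```

```text
(no output)
```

View pics/t8.png

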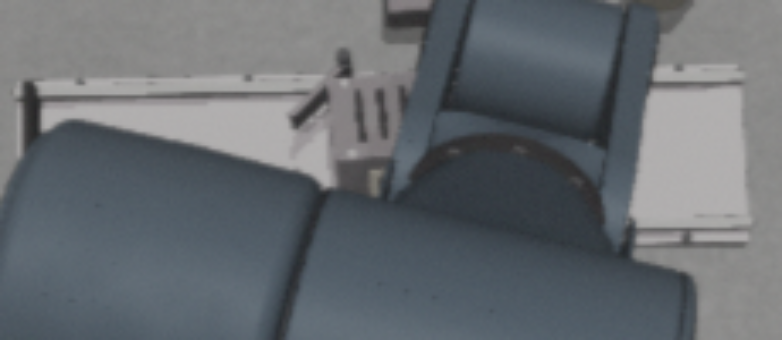

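View pics/w8.png

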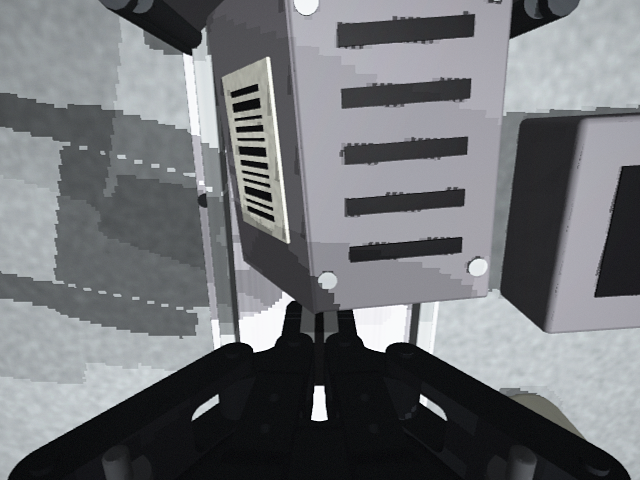

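The wrist view shows the unit yawed about 5° (rear edge from (315,313) to (490,296)), with its +x side leading. I'll push left of centre, on the -x side, to square it.

Emit:
jog_arm:
  motion:
    - [-1.6,-0.2,-0.2,0,255]
    - [0,0,0,0,255]
    - [0,0.6,0,0,255]
    - [0,0.7,0,0,255]
    - [0,0.7,0,0,255]
    - [0,0.7,0,0,255]

```text
t: 19.03
tcp_pos: [0.6203, -0.0192, 0.0433]
tool_rot: [0.693, 0.721, 0.004, 0.02]
force: [-2.9, -10.4, 2.0]
finger_gap: 0.002
```

Run:
```python
from h import *
from station import *
d=snapshot("wrist"); cv2.imwrite("pics/w9.png",d["img"][:,:,::-1])
```

```text
(no output)
```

View pics/w9.png

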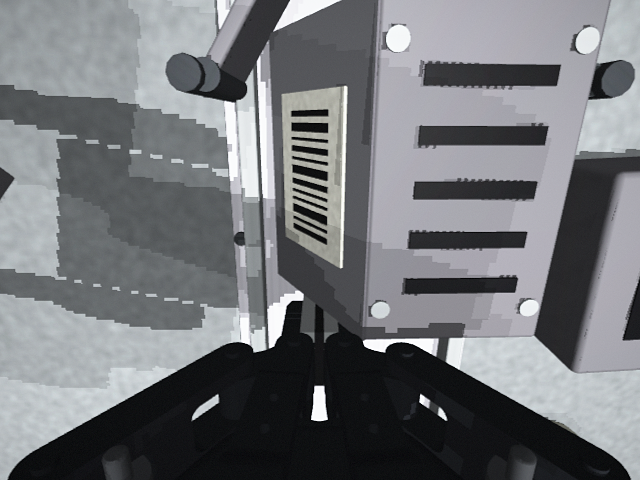

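Square again: the rear edge is level at row 335, with posts at (185,72) and (612,78). I'll push nearer the centre now.

Emit:
jog_arm:
  motion:
    - [0.2,-0.7,0,0,255]
    - [0.8,-0.3,0,0,255]
    - [0,0,0,0,255]
    - [0,0.7,0,0,255]
    - [0,0.8,0,0,255]
    - [-0.03,0.8,0,0,255]
    - [-0.03,0.8,0,0,255]
    - [-0.03,0.8,0,0,255]

```text
t: 19.75
tcp_pos: [0.6341, 0.0024, 0.047]
tool_rot: [0.691, 0.722, -0.001, 0.027]
force: [-2.8, -10.7, 5.1]
finger_gap: -0.003
```

Run:
```python
from h import *
from station import *
d=snapshot("wrist"); cv2.imwrite("pics/w10.png",d["img"][:,:,::-1])
```

```text
(no output)
```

View pics/w10.png

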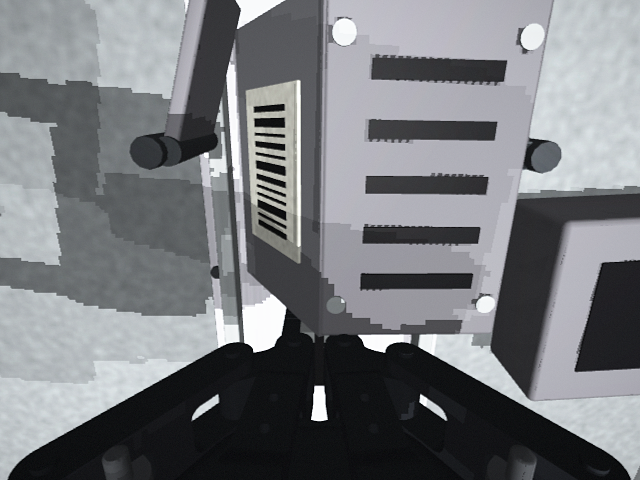

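Both posts ((150,150), (545,157)) are now beside the unit's middle, and the unit is nearly square. Continuing.

Emit:
jog_arm:
  motion:
    - [0,0.8,-0.2,0,255]
    - [-0.03,0.9,-0.1,0,255]
    - [-0.03,0.9,0,0,255]
    - [-0.03,0.9,0,0,255]
    - [-0.03,0.9,0,0,255]

```text
t: 20.22
tcp_pos: [0.6335, 0.0404, 0.048]
tool_rot: [0.69, 0.723, -0.007, 0.032]
force: [-2.3, -8.7, 3.6]
finger_gap: -0.003
```

Run:
```python
from h import *
from station import *
d=snapshot("wrist"); cv2.imwrite("pics/w11.png",d["img"][:,:,::-1])
d=snapshot("scene"); cv2.imwrite("pics/s11.png",cv2.resize(d["img"][170:340,190:430,::-1],None,fx=3.3,fy=3.3))
```

```text
(no output)
```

View pics/w11.png

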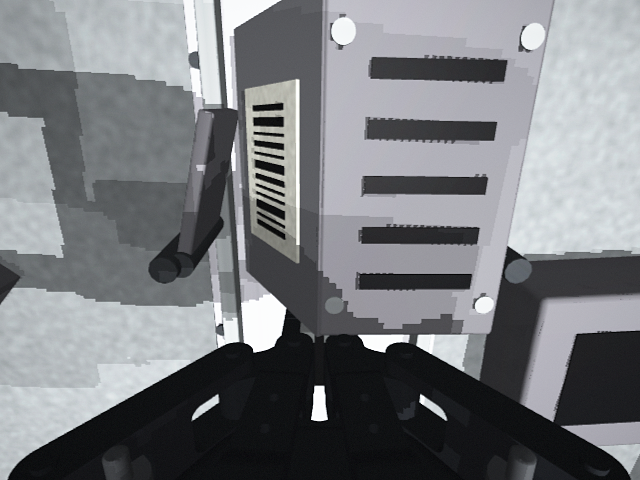

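View pics/s11.png

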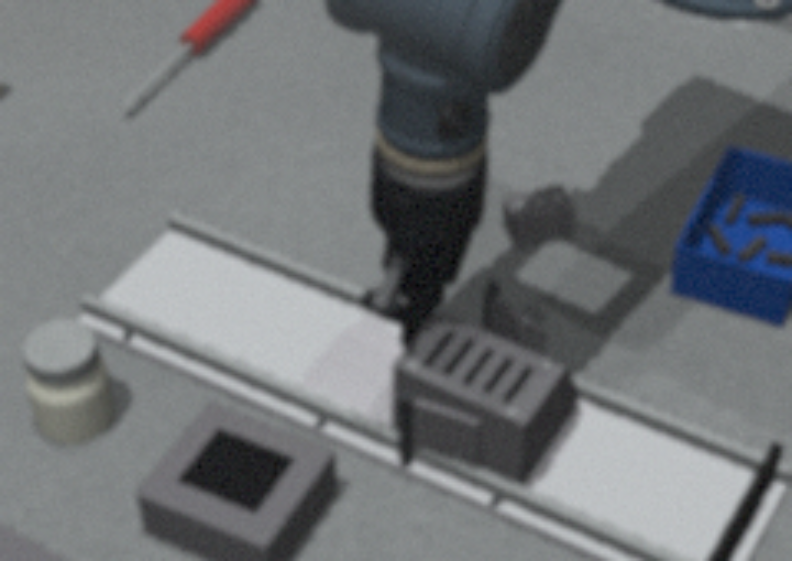

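Emit:
jog_arm:
  motion:
    - [-0.03,0.9,-0.1,0,255]
    - [-0.03,0.9,0,0,255]
    - [-0.03,0.9,0,0,255]
    - [-0.03,0.9,0,0,255]
    - [-0.03,0.9,0,0,255]

```text
t: 20.73
tcp_pos: [0.6325, 0.0805, 0.049]
tool_rot: [0.689, 0.724, -0.01, 0.035]
force: [-1.9, -8.0, 4.6]
finger_gap: -0.004
```

Run:
```python
from h import *
from station import *
d=snapshot("wrist"); cv2.imwrite("pics/w12.png",d["img"][:,:,::-1])
```

```text
(no output)
```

View pics/w12.png

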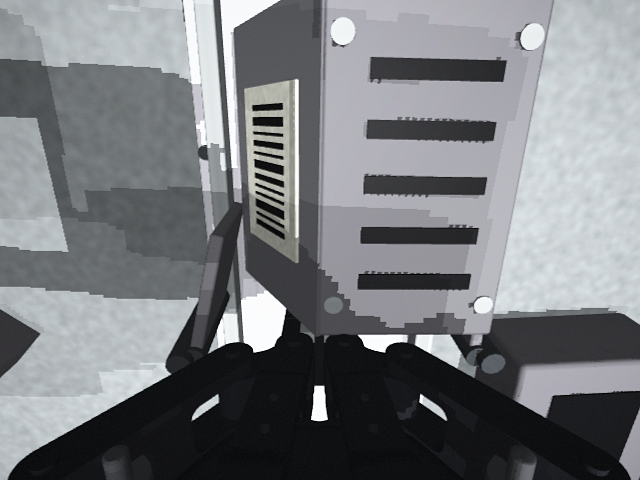

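The posts (180,355) and (490,365) are passing under the gripper with no added force.

Emit:
jog_arm:
  motion:
    - [-0.03,0.9,0,0,255]
    - [-0.03,0.9,0,0,255]
    - [-0.03,0.9,0,0,255]
    - [-0.03,0.9,0,0,255]
    - [-0.03,0.9,0,0,255]
    - [-0.03,0.8,0,0,255]
    - [0,0.5,0,0,255]

```text
t: 21.37
tcp_pos: [0.6309, 0.1349, 0.0511]
tool_rot: [0.689, 0.724, -0.014, 0.038]
force: [0.5, -3.0, 0.9]
finger_gap: 0.009
```

Run:
```python
from h import *
from station import *
d=snapshot("wrist"); cv2.imwrite("pics/w13.png",d["img"][:,:,::-1]); P=pts(d)
q=P[abs(P[...,2]-.085)<.005]; q=q[(q[:,0]>.58)&(q[:,0]<.7)&(q[:,1]>.1)&(q[:,1]<.4)]; print(len(q),np.percentile(q[:,1],[0,1,5,99]),q[:,0].min(),q[:,0].max())
d=snapshot("scene"); cv2.imwrite("pics/s13.png",cv2.resize(d["img"][170:340,190:430,::-1],None,fx=3.3,fy=3.3))
P=pts(d); q=P[abs(P[...,2]-.085)<.004]; q=q[(q[:,0]>.58)&(q[:,0]<.7)&(q[:,1]>.1)&(q[:,1]<.4)]; print(len(q),np.percentile(q[:,1],[0,1,5,50,99,100]))
```

```text
63762 [0.12675798 0.14987183 0.16944234 0.24686587] 0.6133161857459147 0.6843903666849397
858 [0.14822092 0.15406182 0.16068316 0.2113508  0.25175042 0.25260206]
```

View pics/s13.png

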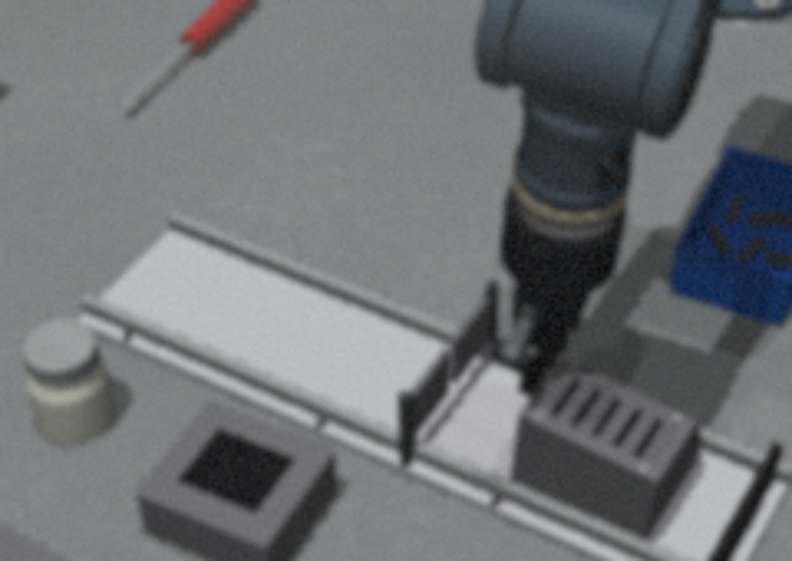

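View pics/w13.png

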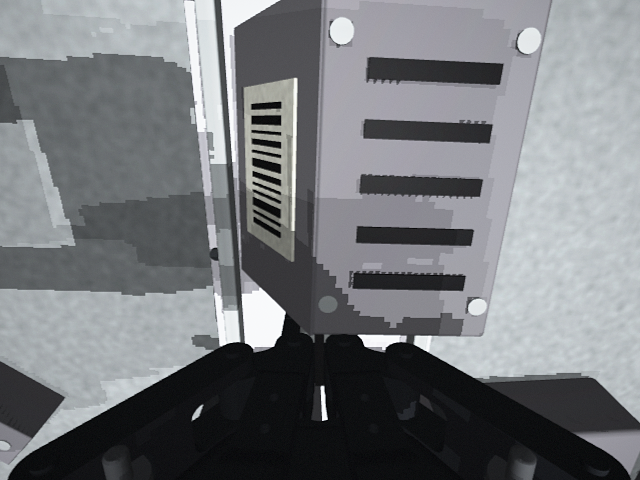

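Both flaps are shut behind the unit (panel at (405,400)-(495,310) in the zoomed scene). The unit top spans y≈0.150-0.252, which puts its lane y at about 0.148. Now I retreat straight up after a slight back-off.

Emit:
jog_arm:
  motion:
    - [0,-0.6,0,0,255]
    - [0,-0.3,0.5,0,255]
    - [0,0,2,0,255]
    - [0,0,3,0,255]
    - [0,0,3,0,255]
    - [0,0,3,0,255]
    - [0,0,3,0,255]
    - [-2,0,2,0,255]
    - [-3,0,0,0,255]
    - [-3,0,0,0,255]

```text
t: 22.3
tcp_pos: [0.5527, 0.125, 0.2222]
tool_rot: [0.691, 0.722, -0.009, 0.037]
force: [-0.8, 0.2, 0.1]
finger_gap: -0.004
```

Emit:
jog_arm:
  motion:
    - [-2,-3,1,0,255]
    - [-2,-3,1,0,255]
    - [-1,-3,0,0,255]
    - [0,-3,0,0,255]
    - [0,-3,0,0,255]
    - [0,-3,0,0,255]
    - [0,0,0,0,255]
    - [0,0,0,0,255]
    - [0,0,0,0,255]

```text
t: 23.05
tcp_pos: [0.4913, -0.0602, 0.2481]
tool_rot: [0.691, 0.722, -0.006, 0.037]
force: [-0.0, -0.4, -0.1]
finger_gap: -0.002
```

Run:
```python
from h import *
from station import *
s=sense(); print(s["t"],s["tcp_pos"],s["force"],s["qd"].round(3))
d=snapshot("top"); cv2.imwrite("pics/t14.png",d["img"][:,:,::-1]); np.savez("t14.npz",**d); P=pts(d)
q=P[abs(P[...,2]-.085)<.006]; q=q[(q[:,0]>.58)&(q[:,0]<.72)&(q[:,1]>.12)&(q[:,1]<.3)].astype(np.float32); 
if len(q):
  r=cv2.minAreaRect(q[:,:2]); print(r)
d=snapshot("scene"); cv2.imwrite("pics/s14.png",d["img"][:,:,::-1])
```

```text
23.05 [ 0.49125286 -0.06021431  0.24810994] [-0.01231924 -0.44321161 -0.09569404] [-0.011 -0.008  0.008  0.019  0.008  0.002]Traceback (most recent call last):
  File "<stdin>", line 7, in <module>
cv2.error: OpenCV(4.12.0) /io/opencv/modules/imgproc/src/convhull.cpp:143: error: (-215:Assertion failed) total >= 0 && (depth == CV_32F || depth == CV_32S) in function 'convexHull'
```

View pics/t14.png

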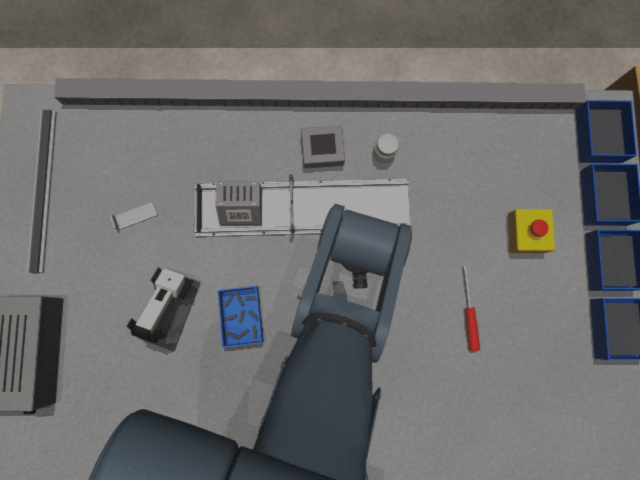

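The top view shows the unit past the gate at (239,203), flaps shut at x≈291, the scanner in its rest, and the other loose things in place. The block is hidden under the arm. One last set of numbers.

Run:
```python
from h import *
from station import *
d=load("t14.npz"); d0=load("top0.npz"); P=pts(d)
q=np.ascontiguousarray(P[170:230,205:275].reshape(-1,3)); q=q[(q[:,2]>.08)&(q[:,2]<.095)]
print(len(q),cv2.minAreaRect(np.ascontiguousarray(q[:,:2],dtype=np.float32)) if len(q) else "")
a=slice(262,350),slice(125,200)
diff=abs(d["img"][a].astype(int)-d0["img"][a].astype(int)).mean(); print("scanner patch diff",diff)
P0=pts(d0)
for u,v in((150,318),(160,300),(175,282)): print(P0[v,u].round(4),P[v,u].round(4))
d=snapshot("scene"); cv2.imwrite("pics/s15.png",d["img"][:,:,::-1])
```

```text
1130 ((0.6500265598297119, 0.19785600900650024), (0.06585139036178589, 0.10006597638130188), 0.587334930896759)
scanner patch diff 12.060757575757576
[0.3731 0.3679 0.1359] [0.3731 0.3672 0.1383]
[0.4116 0.3551 0.1122] [0.4114 0.354  0.1163]
[0.4516 0.3286 0.095 ] [0.4518 0.3291 0.093 ]
```

View pics/s15.png

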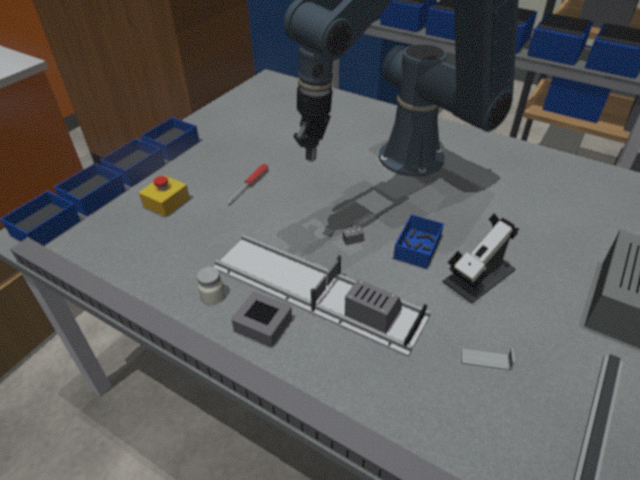

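```bash
python3 -c "
from station import *
print(sign_off())"
```

```text
the job is handed in; nothing more can be done
None
```

The job is handed in after about 23 s of the 72 s allowed. The station gave no verdict, so what follows rests on my own checks.

- **Scan:** I took the scanner out and held it still on the label for about 2.4 s. The window was about 9.5 cm away, square to within about 2.5°, and the beam met the label about 1 mm from its centre by measurement.
- **Scanner back in its rest:** It is seated and released. Its height and position along the rest match the start to a few mm. One wrist-camera reading put it about 4 mm sideways from before, while the top camera showed 1 mm or less; both are inside the 15 mm limit. I did not follow up a plane-fit pitch check that read 42°. The points along the handle give about 29°, so I put that reading down to stray points in the fit.
- **Push through the gate:** The unit yawed about 5° on entering the gate and the push force rose to about 15 N. I backed off, squared it by pushing on the other side, and carried on without lifting or tipping it.
- **End state:** The unit is at about 145 mm along the lane and flat on the floor. In the pictures both flaps are shut, the other loose things look unmoved, and the arm is clear of everything.

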